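Tap home the cork caps of three bamboo tubes, tallest first

ROBOT

A 6-joint arm with a two-finger parallel gripper is mounted at the origin on the work surface. World frame = base frame: x ahead of the robot, y to its left, z up, the work surface at z = 0. Lengths are in m, angles in degrees, forces in N, time in s.
With the tool pointing down it reaches from about 0.325 to 0.875 m from the base axis. Payload 4.4 kg.
Tool frame: the origin (TCP) lies at the very end of the fingers, on their centre line; the grasp point (between the pads) lies 19 mm behind it; y points along the fingers, x is the direction in which the jaws open and shut, and the axes are right-handed (so a half turn about y gives the same grasp; the last joint's range is limited). The gripper opens to 85 mm and grips with 20 to 120 N. Pads are 22 mm wide; open, the fingers measure 114 mm over their backs; the gripper's body (76 mm by 85 mm) begins 54 mm behind the grasp point. The pads swing forward as they close: fully open they stand 13 mm farther back than shut.
Start: joints at [67.179, 11.837, 88.321, -0, 79.842, -8.623], TCP at [0.141, 0.557, 0.201] pointing down, gripper open.
Joint ranges: [-156.59, 156.59], [-49.26, 127.26], [12.9, 141.05], [-63.56, 243.56], [4.71, 150.69], [-161.64, 161.64]. Speed limits (degrees/s): [159.86, 159.86, 180, 180, 180, 180].

INTERFACE

Orientations are given as a 3x3 rotation matrix whose columns are the frame's x, y, z axes.
In Python, from cell import sense, grab_frame, camera_params, job_done, search_frame, outline_of gives the robot as it stands. The module is installed in compiled form; this text tells all that it offers.
- The arm moves only by the tool send_rows, never from a script. Its arguments are lists of equal length, an entry for each row: "translation": the shift along the tool's x, y, z in m, a list of three; "turn": the turn, a rotation vector about the tool's x, y, z in rad, a list of three. A call has 1 to 20 rows; each row is the pose to reach, as a shift and turn from the pose commanded when the call began, along the tool's axes at that moment; what a row does not reach only later rows make up. A row lasts 1/12 s, in which the tool goes at most 41.7 mm and 7.16 degrees, less where a joint would pass 70% of its speed; a pose out of reach is approached as far as the arm can. A call with a gripper value outside its range is refused whole. "jaw" is the finger opening in m, from 0 to 0.0854, set as the call begins (left out, the last holds). The fingers move at their own pace and stop on an object; "newtons" is the grip in N (left out, the last holds). Time passes only in rows, so rows that repeat a pose let the fingers close. It gives the time, the measured TCP pose, the force and the opening at its end, in the units of the state.
- sense(): the state, without advancing time (a new reading comes with each control period).
- grab_frame(name): name is "side" or "top"; returns the picture (400x640x3 uint8, blue, green, red); there is no depth.
- camera_params(name): a dict with "fx", "fy", "cx", "cy" (pixels), "T" (4x4, takes a point from camera to world coordinates). Camera axes: x right, y down, z forward; pixel columns grow to the right and rows downward; lengths in m; the calibration is good to about 2 mm. A picture is of the moment at which its call begins. camera_params takes no time and is no camera call.
- job_done(): hands the job in, once; it reports no verdict.
Trained networks look in the newest picture that a camera, given by its name, has taken for a name from the list of things; names that differ only in an ending like _2 or _b are one class to them, and where a whole thing is asked for, a point or a joint stands for the part that bears it (a point fixed in the world has none). Each returns a list of dicts, best first, with "p" (0 to 1); they miss things now and then, are a little off and sometimes report something else, mostly with a low value. They report only what shows in the picture. A call takes as long as a camera call. They do not tell look-alikes from the thing itself.
- search_frame(camera, label): "uv" ([column, row] in pixels, amid what is visible of it).
- outline_of(camera, label): "region" (400x640 bool, what is visible of it) and "uv" ([column, row] in pixels, amid what is visible of it).
The state is a dict: "time": time; "joints": joint angles; "joint_velocities": joint speeds; "joint_efforts": joint torques, N m; "position": TCP position; "eef_rot": TCP orientation; "ft_force": force on the tool from outside, world axes, zero at the start; "ft_torque": the same for the moment, N m; "finger_gap": finger opening in m.
Only numpy, scipy, OpenCV 4.12 (cv2) and the standard library are available. Lean on these libraries where they do the work, as an engineer would, in place of code of your own. Each camera call takes 0.05 s, during which the arm holds its last target.

TASK

Close the three upright bamboo tubes on the bench by tapping their raised cork caps gently down with the fingertips until each cap's head sits on the tube's rim: first the tallest tube, then the middle one, then the shortest. Do not lift, tip or shift the tubes, and leave the other things on the bench where they are.

Things in the scene. Friction and masses are not known exactly. Their poses are not given: they have to be found in the camera images.
- tall_tube: the tall one of three soot-dark upright bamboo tubes, standing loose on the bench (0.2 to 0.4 kg): 126 mm high without its cap, 54 mm across; origin at the centre of its underside, z up the tube
- tall_cap_top (a point): centre of the top face of the tall tube's cork cap. The cap head is a flat disc 44 mm across and 16 mm thick, of springy cork that gives about 1 mm per 4 N and springs back; pushed fully home its top is 142 mm above the bench
- tall_cap (a joint): how far that cap is pushed into its tube, in m: 0 = 14 mm proud (gap under the cap head), 0.014 = home, the head on the tube's rim. The cork slides down against about 2.5 N of friction and stays where it is left; it cannot be pulled out. It starts 10 to 14 mm proud
- middle_tube: the middle one of three soot-dark upright bamboo tubes, standing loose on the bench (0.2 to 0.4 kg): 98 mm high without its cap, 54 mm across; origin at the centre of its underside, z up the tube
- middle_cap_top (a point): centre of the top face of the middle tube's cork cap. The cap head is a flat disc 44 mm across and 16 mm thick, of springy cork that gives about 1 mm per 4 N and springs back; pushed fully home its top is 114 mm above the bench
- middle_cap (a joint): how far that cap is pushed into its tube, in m: 0 = 14 mm proud (gap under the cap head), 0.014 = home, the head on the tube's rim. The cork slides down against about 2.5 N of friction and stays where it is left; it cannot be pulled out. It starts 10 to 14 mm proud
- short_tube: the short one of three soot-dark upright bamboo tubes, standing loose on the bench (0.2 to 0.4 kg): 70 mm high without its cap, 54 mm across; origin at the centre of its underside, z up the tube
- short_cap_top (a point): centre of the top face of the short tube's cork cap. The cap head is a flat disc 44 mm across and 16 mm thick, of springy cork that gives about 1 mm per 4 N and springs back; pushed fully home its top is 86 mm above the bench
- short_cap (a joint): how far that cap is pushed into its tube, in m: 0 = 14 mm proud (gap under the cap head), 0.014 = home, the head on the tube's rim. The cork slides down against about 2.5 N of friction and stays where it is left; it cannot be pulled out. It starts 10 to 14 mm proud
- spatula: white bone spatula, 145 x 22 x 6 mm, lying flat along its x; loose bystander, origin at its underside on the bench
- lip_rest: amber horn lip rest, a small bridge 46 x 24 x 22 mm high; loose bystander, origin at its underside on the bench
- heat_bar: steel heat-bending bar with a square wooden handle, 345 mm long along its x, 28 mm high; loose bystander, origin at its underside on the bench
- ferrule: brass ring, 36 mm across and 20 mm high, lying flat; loose bystander, origin at its underside on the bench
- sanding_block: wooden sanding block, 70 x 42 x 30 mm high; loose bystander, origin at its underside on the bench
Mind the look-alikes: they are no part of the job. What is shaped like the tall_tube but purple is not meant.

How it is judged (in metres and radians):
On the way, in this order (a step that is already met when the one before it is completed fails the run):
1. the tall tube's cap is home (gap under 3 mm) (value of joint tall_cap above 0.011 m), for 0.2 s.
2. the middle tube's cap is home (gap under 3 mm) (value of joint middle_cap above 0.011 m), for 0.2 s.
3. the short tube's cap is home (gap under 3 mm) (value of joint short_cap above 0.011 m), for 0.2 s.
At the end, for the whole second after the job is handed in: all three caps pushed home (gap under 3 mm), every tube upright within 0.05 rad, at rest and within 20 mm of where it stood, every bystander within 20 mm of where it lay (value of joint each of tall_cap, middle_cap, short_cap above 0.011 m and angle between each of tall_tube, middle_tube, short_tube's own z axis and vertical below 0.05 rad and distance of each of tall_tube, middle_tube, short_tube, spatula, lip_rest, heat_bar, ferrule, sanding_block from where it was at the start of the episode below 0.02 m and linear speed of each of tall_tube, middle_tube, short_tube below 0.02 m/s); the robot touches nothing.
It fails at once if a cap pushed in (over 6 mm) out of order: before the next taller tube's cap is home ((value of joint middle_cap above 0.006 m and value of joint tall_cap below 0.011 m) or (value of joint short_cap above 0.006 m and value of joint middle_cap below 0.011 m)).
It fails at once if a tube lifted (over 8 mm) from the bench (height (world z) of any of tall_tube, middle_tube, short_tube above 0.008 m).
It fails at once if a tube tipped (over 0.2 rad) or pushed more than 20 mm from its place (angle between any of tall_tube, middle_tube, short_tube's own z axis and vertical above 0.2 rad or distance of any of tall_tube, middle_tube, short_tube from where it was at the start of the episode above 0.02 m).
It fails at once if a tube or its cap pressed harder than 25 N (contact force between the fingers and tall_tube above 25 N or contact force between the fingers and middle_tube above 25 N or contact force between the fingers and short_tube above 25 N).
It fails at once if a bystander moved more than 20 mm (distance of any of spatula, lip_rest, heat_bar, ferrule, sanding_block from where it was at the start of the episode above 0.02 m).
It also fails if it takes over 48 s, if anything falls off the work surface, if the arm or the gripper's body presses on something with over 40 N, if the wrist force passes 120 N, or if a joint passes its speed limit or range.

## Working session

There is one attempt and no reset: what is moved stays moved. The work goes in short steps, Python scripts to look and compute and a tool call to move; the robot and the scene stay as the last step left them, time stands still between calls to the robot, and variables do not carry over. Pictures are saved under pics/ and viewed, and the job is handed in when it is done.

Besides the shell and the picture viewer there is one more tool, called as name(argument=value, ...) on one line, values as JSON. send_rows: Moves the arm, as the interface text tells. Its arguments: {"type":"object","properties":{"translation":{"type":"array","items":{"type":"array","items":{"type":"number"}}},"turn":{"type":"array","items":{"type":"array","items":{"type":"number"}}},"jaw":{"type":"number"},"newtons":{"type":"number"}},"required":["translation","turn"]}

```bash
mkdir -p pics
python3 - <<'E'
from cell import *
import cv2
for n in("side","top"):
    cv2.imwrite(f"pics/{n}0.png",grab_frame(n))
    p=camera_params(n);print(n,p)
    for l in("tall_tube","middle_tube","short_tube","tall_cap_top","middle_cap_top","short_cap_top"):
        print(l,[(r['uv'],round(r['p'],2)) for r in search_frame(n,l)])
s=sense();print(s['time'],s['position'],s['eef_rot'],s['ft_force'],s['finger_gap'])
E
```

```text
side {'fx': 430.3393117962459, 'fy': 430.3393117962459, 'cx': 312.8095923089454, 'cy': 199.78369984395522, 'T': array([[-0.93105247, -0.18990357,  0.31157333,  0.2964258 ],
       [-0.36417776,  0.53677573, -0.76108237,  0.61405581],
       [-0.02271274, -0.8220757 , -0.56892502,  0.58963739],
       [ 0.        ,  0.        ,  0.        ,  1.        ]])}
tall_tube [([163.6, 277.8], 0.85), ([218.5, 282.8], 0.65)]
middle_tube [([305.2, 234.5], 0.81)]
short_tube [([356.7, 177.6], 0.67), ([344.6, 222.2], 0.2)]
tall_cap_top [([216.9, 255.0], 0.85), ([154.7, 245.8], 0.81)]
middle_cap_top [([303.8, 207.2], 0.79)]
short_cap_top [([357.1, 162.5], 0.75)]
top {'fx': 482.03051968797774, 'fy': 482.03051968797774, 'cx': 322.6852115292443, 'cy': 197.76097542797817, 'T': array([[-1.24906192e-03, -9.85025823e-01,  1.72402345e-01,
         4.04976457e-01],
       [-9.99999150e-01,  1.16585730e-03, -5.83874348e-04,
         1.90786434e-03],
       [ 3.74134777e-04, -1.72402928e-01, -9.85026442e-01,
         1.13366908e+00],
       [ 0.00000000e+00,  0.00000000e+00,  0.00000000e+00,
         1.00000000e+00]])}
tall_tube [([223.0, 140.1], 0.95), ([226.4, 180.4], 0.57)]
middle_tube [([319.3, 212.8], 0.72)]
short_tube [([427.4, 224.7], 0.75)]
tall_cap_top [([213.8, 130.7], 0.84), ([227.8, 175.3], 0.68), ([224.6, 172.5], 0.6), ([428.5, 226.0], 0.6)]
middle_cap_top [([319.9, 210.7], 0.9), ([278.3, 201.2], 0.69)]
short_cap_top [([430.0, 224.7], 0.67), ([428.2, 226.2], 0.29)]
0.7 [0.14106179 0.55746193 0.20113434] [[ 2.45279158e-01  1.39568934e-06 -9.69452492e-01]
 [ 9.69452487e-01  1.02962504e-04  2.45279157e-01]
 [ 1.00159590e-04 -9.99999995e-01  2.39015018e-05]] [-0.72670806 -0.54032708  0.22176253] 0.08544156785507392
```

View pics/side0.png

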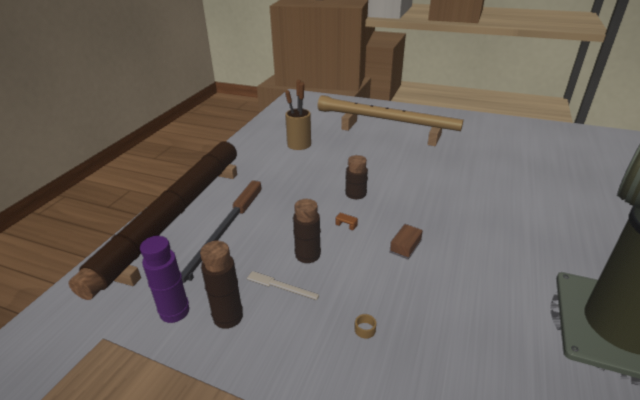

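View pics/top0.png

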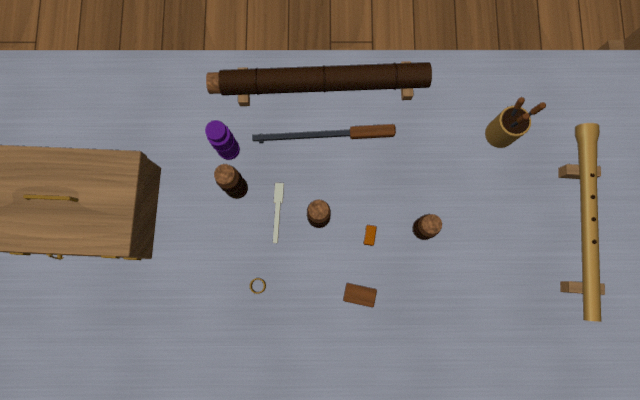

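Candidates for the tall tube are the purple one (side 164,278; top 223,140) and the soot-dark one (side 218,283; top 227,176). The dark one fits, because purple is ruled out. The middle tube is at side (305,234) and the short one at side (357,178). I'll confirm this in crops and triangulate.

Run:
```python
import cv2,numpy as np
s=cv2.imread("pics/side0.png");t=cv2.imread("pics/top0.png")
def c(im,u,v,w,h,k): return cv2.resize(im[v:v+h,u:u+w],None,fx=k,fy=k,interpolation=cv2.INTER_CUBIC)
a=np.hstack([c(s,190,230,60,60,4),c(s,280,190,60,60,4),c(s,330,145,60,60,4)])
b=np.hstack([c(t,200,150,60,60,4),c(t,290,185,60,60,4),c(t,400,200,60,60,4)])
cv2.imwrite("pics/crops.png",np.vstack([a,b]))
```

```text
(no output)
```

View pics/crops.png

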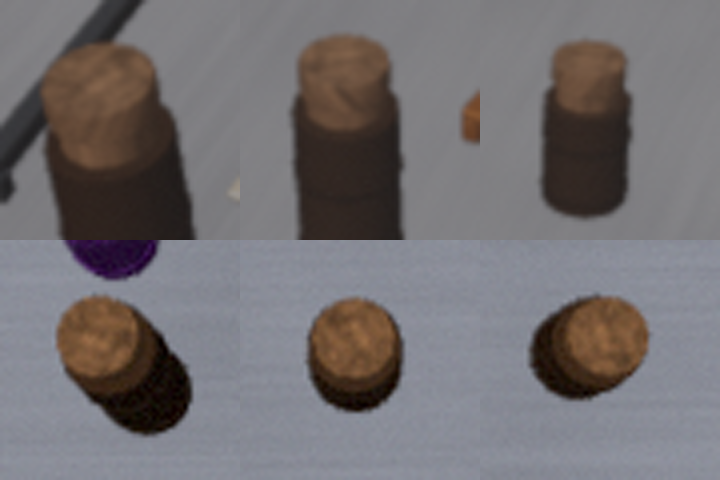

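The crops show soot-dark tubes with raised cork caps. Tall cap face centre is at side (215,248.5) and top (225,174). Middle is at (306,206) and (319,209). Short is at (357,160) and (431.5,224). The purple look-alike is just behind the tall tube.

```bash
cat > h.py <<'E'
from cell import *
import numpy as np,cv2
def ray(n,uv):
    p=camera_params(n);T=p['T'];d=T[:3,:3]@np.array([(uv[0]-p['cx'])/p['fx'],(uv[1]-p['cy'])/p['fy'],1]);return T[:3,3],d/np.linalg.norm(d)
def tri(a,b):
    (o1,d1),(o2,d2)=ray("side",a),ray("top",b)
    A=np.stack([d1,-d2],1);s=np.linalg.lstsq(A,o2-o1,rcond=None)[0]
    p,q=o1+s[0]*d1,o2+s[1]*d2
    return (p+q)/2,np.linalg.norm(p-q)
def atz(n,uv,z):
    o,d=ray(n,uv);return o+d*(z-o[2])/d[2]
E
python3 - <<'E'
from h import *
np.set_printoptions(precision=4,suppress=True)
for k,a,b,z in(("tall",(215,248.5),(224.7,174.3),.154),("mid",(306,206),(318.7,209.3),.126),("short",(357.2,160),(431.5,224),.098),("purple",(154,245),(218,131),.154)):
    print(k,tri(a,b),atz("side",a,z),atz("top",b,z))
print("chest corner",tri((103,340),(140,153)),atz("top",(160,165),0),atz("top",(152,260),0))
s=cv2.imread("pics/side0.png");t=cv2.imread("pics/top0.png")
cv2.imwrite("pics/chest.png",np.hstack([cv2.resize(s[320:400,30:300],None,fx=1.48,fy=1.48),cv2.resize(t[120:280,0:250],None,fx=1.5,fy=1.5)[:118*2][:118]]) )
E
```

```text
tall (array([0.627 , 0.2054, 0.1552]), np.float64(0.0022641996742415217)) [0.6292 0.2045 0.154 ] [0.6262 0.2052 0.154 ]
mid (array([0.5577, 0.0099, 0.1206]), np.float64(0.0005020768673690781)) [0.5549 0.0169 0.126 ] [0.5566 0.0098 0.126 ]
short (array([ 0.5292, -0.2345,  0.0942]), np.float64(0.0007439147907059271)) [ 0.5278 -0.228   0.098 ] [ 0.5284 -0.2338  0.098 ]
purple (array([0.7247, 0.2255, 0.1494]), np.float64(0.006930272095244775)) [0.7242 0.23   0.154 ] [0.72   0.2225 0.154 ]
chest corner (array([0.6776, 0.391 , 0.14  ]), np.float64(0.003621276769091784)) [0.6842 0.3942 0.    ] [0.4564 0.3999 0.    ]
```

send_rows(translation=[[0, -0.03, 0], [0, -0.06, -0.01], [-0.014, -0.06, -0.035], [-0.028, -0.06, -0.07], [-0.042, -0.06, -0.105], [-0.056, -0.06, -0.14], [-0.07, -0.06, -0.175], [-0.084, -0.06, -0.21], [-0.098, -0.06, -0.245], [-0.112, -0.06, -0.28], [-0.126, -0.06, -0.315], [-0.14, -0.06, -0.35], [-0.154, -0.06, -0.385], [-0.168, -0.06, -0.42], [-0.182, -0.06, -0.455], [-0.196, -0.06, -0.49], [-0.21, -0.06, -0.525], [-0.222, -0.06, -0.557], [-0.222, -0.03, -0.557], [-0.222, -0.01, -0.557]], turn=[[0, 0, 0], [0, 0, 0], [0, 0, 0], [0, 0, 0], [0, 0, 0], [0, 0, 0], [0, 0, 0], [0, 0, 0], [0, 0, 0], [0, 0, 0], [0, 0, 0], [0, 0, 0], [0, 0, 0], [0, 0, 0], [0, 0, 0], [0, 0, 0], [0, 0, 0], [0, 0, 0], [0, 0, 0], [0, 0, 0]], jaw=0)

```text
time: 2.37
position: [0.6289, 0.2036, 0.2106]
eef_rot: [[0.249, 0.002, -0.969], [0.969, 0.0, 0.249], [0.001, -1.0, -0.002]]
ft_force: [-0.7, 0.4, -1.4]
finger_gap: -0.0001
```

send_rows(translation=[[0, 0.02, 0], [0, 0.035, 0], [0, 0.035, 0], [0, 0.035, 0]], turn=[[0, 0, 0], [0, 0, 0], [0, 0, 0], [0, 0, 0]])

```text
time: 2.7
position: [0.6258, 0.2054, 0.1749]
eef_rot: [[0.245, -0.003, -0.969], [0.969, -0.001, 0.245], [-0.001, -1.0, 0.003]]
ft_force: [0.5, 0.9, 1.0]
finger_gap: 0.0001
```

Run:
```python
from h import *
a=grab_frame("side");b=grab_frame("top");s=sense();print(s['position'],s['ft_force'],s['time'])
c=lambda im,u,v:cv2.resize(im[v:v+100,u:u+100],None,fx=4,fy=4,interpolation=cv2.INTER_CUBIC)
cv2.imwrite("pics/a1.png",np.hstack([c(a,160,190),c(b,170,110)]))
```

```text
[0.62752601 0.2058918  0.17770743] [-0.07991311 -1.0948204   0.44876799] 2.8
```

View pics/a1.png

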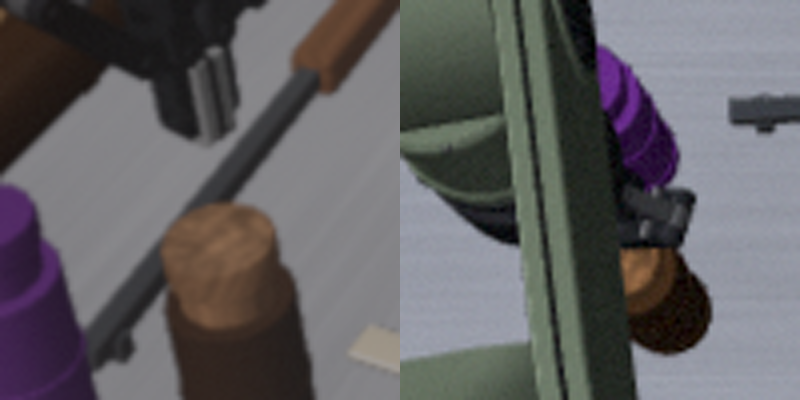

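Run:
```python
from h import *
p=camera_params("side");T=np.linalg.inv(p['T'])
for P in([.6275,.2055,.1775],[.6275,.2055,.1552]):
    q=T[:3]@np.array(P+[1]);print(q[0]/q[2]*p['fx']+p['cx'],q[1]/q[2]*p['fy']+p['cy'])
```

```text
213.2159608625637 237.36070004966726
215.45639532340783 248.57014059226532
```

Run:
```python
from h import *
a=grab_frame("side");b=grab_frame("top");s=sense();print(s['position'],s['time'],s['finger_gap'],s['joints'])
P=s['position'];R=s['eef_rot']
for n,im in(("side",a),("top",b)):
  p=camera_params(n);T=np.linalg.inv(p['T']);im[:]=np.clip(im*1.6,0,255)
  for Q,c in((P,(0,0,255)),(P-.02*R[:,1],(0,255,0)),(P-.04*R[:,1],(255,0,0))):
    q=T[:3]@np.append(Q,1);u=(q[0]/q[2]*p['fx']+p['cx'],q[1]/q[2]*p['fy']+p['cy']);print(n,u)
    cv2.circle(im,(round(u[0]),round(u[1])),1,c,-1)
c=lambda im,u,v:cv2.resize(im[v:v+80,u:u+80],None,fx=5,fy=5,interpolation=cv2.INTER_CUBIC)
cv2.imwrite("pics/a2.png",np.hstack([c(a,175,190),c(b,185,120)]))
```

```text
[0.6278071  0.20597553 0.17831722] 2.9 -0.00021460136253283305 [ 1.06687681e+01  2.29353013e+01  7.67987657e+01 -1.93629742e-03
  8.00540494e+01 -6.51466375e+01]
side (np.float64(212.78625596068576), np.float64(237.08766105366206))
side (np.float64(210.73794226963864), np.float64(226.64301952633087))
side (np.float64(208.614971078169), np.float64(215.8176888337378))
top (np.float64(221.93083369082768), np.float64(170.91133485616433))
top (np.float64(219.87147052725263), np.float64(168.6638241604697))
top (np.float64(217.7257251802523), np.float64(166.32203923252703))
```

View pics/a2.png

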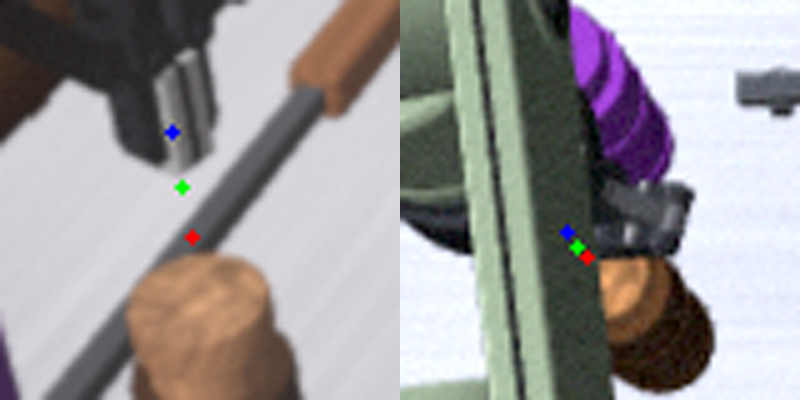

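Fingertips appear up to about 20 mm above the nominal TCP in the side view. I'll approach in small steps and watch the force.

send_rows(translation=[[0, 0.003, 0], [0, 0.006, 0], [0, 0.009, 0], [0, 0.012, 0], [0, 0.014, 0], [0, 0.016, 0], [0, 0.018, 0], [0, 0.018, 0], [0, 0.018, 0]], turn=[[0, 0, 0], [0, 0, 0], [0, 0, 0], [0, 0, 0], [0, 0, 0], [0, 0, 0], [0, 0, 0], [0, 0, 0], [0, 0, 0]])

```text
time: 3.65
position: [0.6265, 0.2056, 0.1579]
eef_rot: [[0.245, -0.0, -0.969], [0.969, -0.0, 0.245], [-0.0, -1.0, 0.0]]
ft_force: [0.3, -0.9, 0.2]
finger_gap: 0.0004
```

```bash
cat > look.py <<'E'
from h import *
import sys
name,us,vs,ut,vt=sys.argv[1],*map(int,sys.argv[2:6])
a=grab_frame("side");b=grab_frame("top");s=sense();print(s['position'],s['ft_force'],s['time'])
c=lambda im,u,v:cv2.resize(np.clip(im[v:v+80,u:u+80]*1.6,0,255).astype('uint8'),None,fx=5,fy=5,interpolation=cv2.INTER_CUBIC)
cv2.imwrite(f"pics/{name}.png",np.hstack([c(a,us,vs),c(b,ut,vt)]))
E
python3 look.py a3 175 200 185 120
```

```text
[0.62669645 0.20564655 0.15821512] [-0.25540951 -0.44155713  0.89644508] 3.75
```

View pics/a3.png

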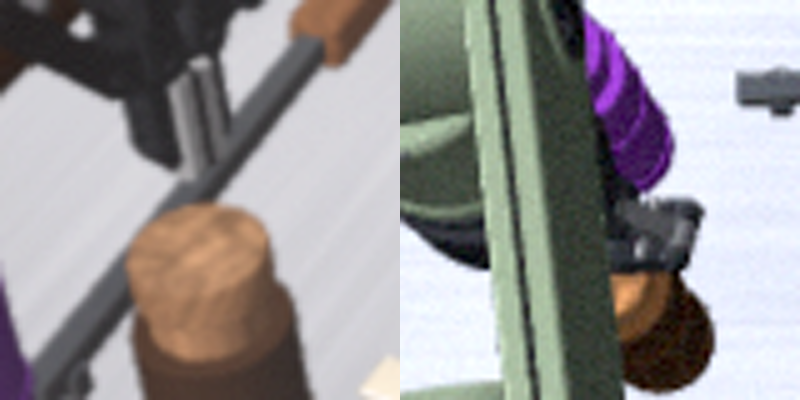

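send_rows(translation=[[0, 0.002, 0], [0, 0.004, 0], [0, 0.006, 0], [0, 0.008, 0], [0, 0.01, 0], [0, 0.01, 0]], turn=[[0, 0, 0], [0, 0, 0], [0, 0, 0], [0, 0, 0], [0, 0, 0], [0, 0, 0]])

```text
time: 4.25
position: [0.6261, 0.2055, 0.1472]
eef_rot: [[0.245, -0.001, -0.969], [0.969, -0.0, 0.245], [-0.001, -1.0, 0.001]]
ft_force: [-0.4, 0.2, -0.1]
finger_gap: -0.0
```

```bash
python3 look.py a4 175 200 185 120
```

```text
[0.62645433 0.20556435 0.14782864] [ 0.07560867  0.82524783 -0.5030504 ] 4.35
```

View pics/a4.png

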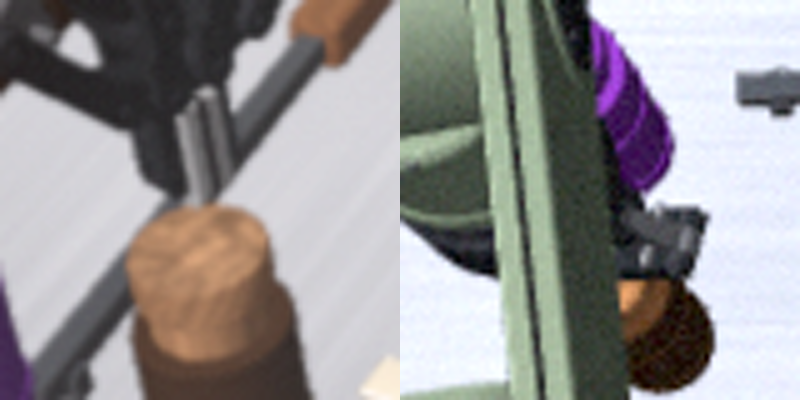

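send_rows(translation=[[0, 0.002, 0], [0, 0.004, 0], [0, 0.006, 0], [0, 0.006, 0], [0, 0.006, 0]], turn=[[0, 0, 0], [0, 0, 0], [0, 0, 0], [0, 0, 0], [0, 0, 0]])

```text
time: 4.77
position: [0.6264, 0.2056, 0.1417]
eef_rot: [[0.245, -0.001, -0.969], [0.969, -0.0, 0.245], [-0.0, -1.0, 0.001]]
ft_force: [0.1, -0.3, 0.3]
finger_gap: -0.0002
```

```bash
sed -i 's/im\[v:v+80,u:u+80\]/im[v:v+50,u:u+50]/;s/fx=5,fy=5/fx=8,fy=8/' look.py; python3 look.py a5 190 210 205 140
```

```text
[0.62659967 0.20561503 0.14210647] [-0.03841219  0.14337538  0.15249325] 4.8667
```

View pics/a5.png

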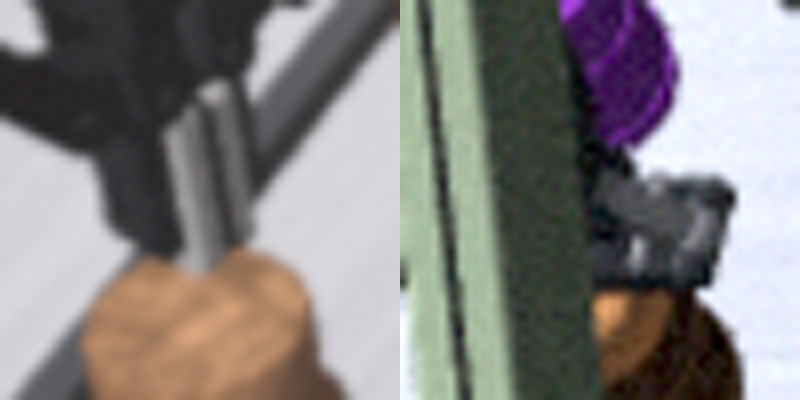

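The tip overlaps the cap face at (216,243), so it is over the cap and still about 10 mm above it, with no force. Continuing slowly.

send_rows(translation=[[0, 0.001, 0], [0, 0.002, 0], [0, 0.003, 0], [0, 0.004, 0], [0, 0.005, 0], [0, 0.006, 0], [0, 0.007, 0], [0, 0.008, 0], [0, 0.009, 0], [0, 0.01, 0], [0, 0.011, 0], [0, 0.011, 0]], turn=[[0, 0, 0], [0, 0, 0], [0, 0, 0], [0, 0, 0], [0, 0, 0], [0, 0, 0], [0, 0, 0], [0, 0, 0], [0, 0, 0], [0, 0, 0], [0, 0, 0], [0, 0, 0]])

```text
time: 5.87
position: [0.6264, 0.2056, 0.1307]
eef_rot: [[0.245, -0.001, -0.969], [0.969, -0.0, 0.245], [-0.0, -1.0, 0.0]]
ft_force: [0.1, -0.1, 0.2]
finger_gap: 0.0005
```

```bash
python3 look.py a6 190 215 205 140
```

```text
[0.62650847 0.20560364 0.13099379] [ 0.45083365  0.65903538 -0.00539256] 5.9667
```

View pics/a6.png

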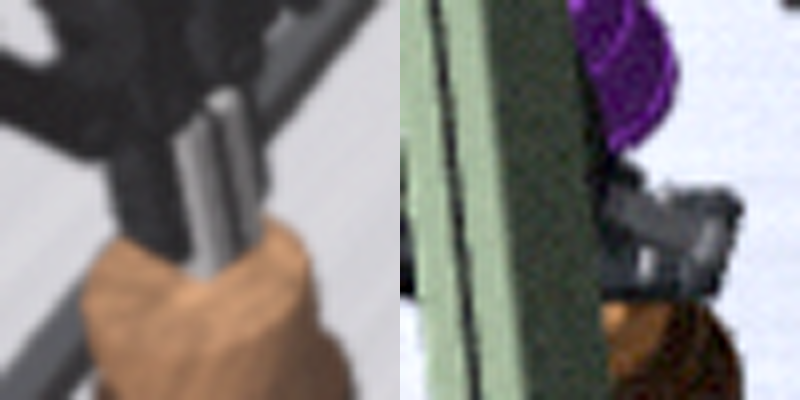

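No contact yet. The visible corner is the near one, so there is more room below it.

send_rows(translation=[[0, 0.001, 0], [0, 0.002, 0], [0, 0.003, 0], [0, 0.004, 0], [0, 0.005, 0], [0, 0.005, 0]], turn=[[0, 0, 0], [0, 0, 0], [0, 0, 0], [0, 0, 0], [0, 0, 0], [0, 0, 0]])

```text
time: 6.47
position: [0.6263, 0.2056, 0.1257]
eef_rot: [[0.245, -0.001, -0.969], [0.969, -0.0, 0.245], [-0.0, -1.0, 0.001]]
ft_force: [1.5, -0.3, -0.0]
finger_gap: 0.0001
```

```bash
python3 look.py a7 190 220 205 140
```

```text
[0.62648982 0.2056011  0.12595636] [ 1.04564359  0.5030784  -0.04305343] 6.5667
```

View pics/a7.png

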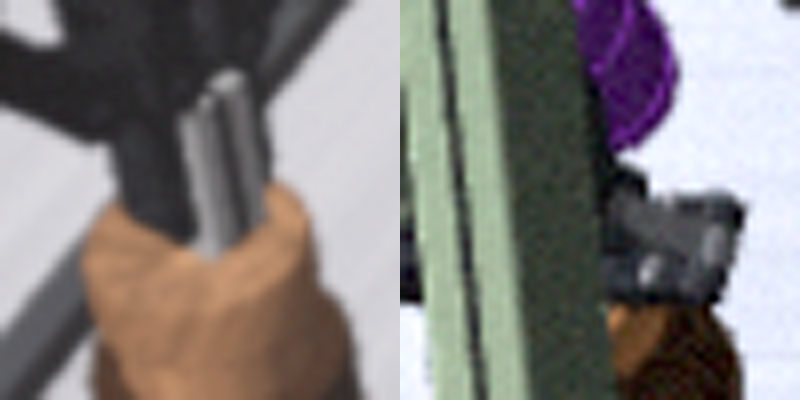

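send_rows(translation=[[0, 0.001, 0], [0, 0.002, 0], [0, 0.003, 0], [0, 0.004, 0], [0, 0.004, 0]], turn=[[0, 0, 0], [0, 0, 0], [0, 0, 0], [0, 0, 0], [0, 0, 0]])

```text
time: 6.98
position: [0.6268, 0.2057, 0.1223]
eef_rot: [[0.245, 0.001, -0.969], [0.969, 0.0, 0.245], [0.0, -1.0, -0.001]]
ft_force: [-0.7, -0.3, 2.5]
finger_gap: -0.0002
```

```bash
python3 look.py a8 190 220 205 140
```

```text
[0.62680902 0.20564689 0.12233286] [-0.17962615  0.46318418  2.52778233] 7.0833
```

View pics/a8.png

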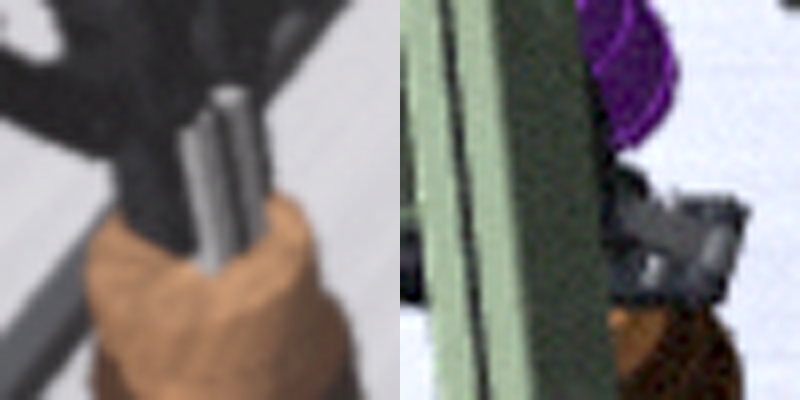

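Contact at TCP z ≈ 0.123, with 2.5 N upward. Pushing down.

send_rows(translation=[[0, 0.001, 0], [0, 0.002, 0], [0, 0.003, 0], [0, 0.004, 0], [0, 0.005, 0], [0, 0.006, 0], [0, 0.007, 0], [0, 0.008, 0], [0, 0.008, 0]], turn=[[0, 0, 0], [0, 0, 0], [0, 0, 0], [0, 0, 0], [0, 0, 0], [0, 0, 0], [0, 0, 0], [0, 0, 0], [0, 0, 0]])

```text
time: 7.83
position: [0.6266, 0.2056, 0.1138]
eef_rot: [[0.245, -0.0, -0.969], [0.969, -0.0, 0.245], [-0.0, -1.0, 0.0]]
ft_force: [1.1, 0.1, 1.2]
finger_gap: 0.0
```

send_rows(translation=[[0, 0.001, 0], [0, 0.002, 0], [0, 0.002, 0]], turn=[[0, 0, 0], [0, 0, 0], [0, 0, 0]])

```text
time: 8.08
position: [0.6265, 0.2056, 0.1118]
eef_rot: [[0.245, -0.0, -0.969], [0.969, -0.0, 0.245], [-0.0, -1.0, 0.0]]
ft_force: [0.8, -0.3, 2.0]
finger_gap: 0.0003
```

send_rows(translation=[[0, 0.001, 0], [0, 0.001, 0]], turn=[[0, 0, 0], [0, 0, 0]])

```text
time: 8.25
position: [0.6267, 0.2056, 0.1111]
eef_rot: [[0.245, 0.0, -0.969], [0.969, 0.0, 0.245], [0.0, -1.0, -0.0]]
ft_force: [0.9, -0.1, 3.4]
finger_gap: -0.0003
```

send_rows(translation=[[0, 0.001, 0], [0, 0.001, 0]], turn=[[0, 0, 0], [0, 0, 0]])

```text
time: 8.42
position: [0.6268, 0.2056, 0.1106]
eef_rot: [[0.245, 0.001, -0.969], [0.969, 0.0, 0.245], [0.0, -1.0, -0.001]]
ft_force: [-0.1, -0.3, 4.6]
finger_gap: -0.0002
```

```bash
python3 look.py a9 190 225 205 140
```

```text
[0.62679891 0.20565151 0.11066243] [ 0.13610865 -0.18246638  4.70031365] 8.5167
```

View pics/a9.png

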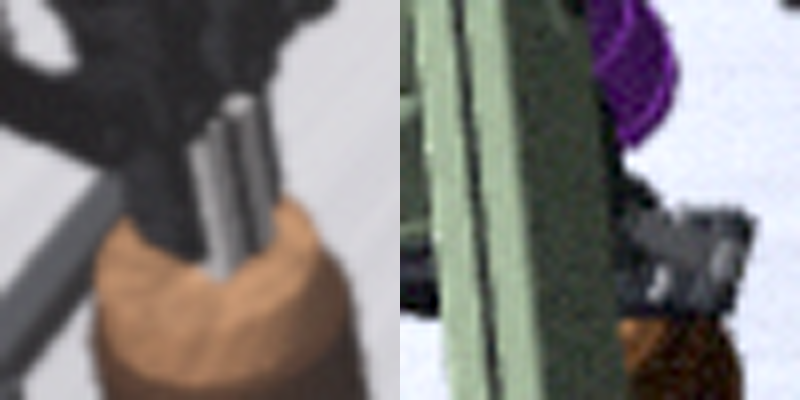

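send_rows(translation=[[0, 0.001, 0], [0, 0.0015, 0], [0, 0.0015, 0], [0, 0.0015, 0]], turn=[[0, 0, 0], [0, 0, 0], [0, 0, 0], [0, 0, 0]])

```text
time: 8.85
position: [0.627, 0.2056, 0.1099]
eef_rot: [[0.245, 0.001, -0.969], [0.969, 0.0, 0.245], [0.0, -1.0, -0.001]]
ft_force: [-0.7, -0.2, 7.4]
finger_gap: -0.0001
```

Tall cap is home: about 12 mm of travel, then the force rose at cork stiffness to 7.4 N. Lifting off and moving to the middle tube.

send_rows(translation=[[0, -0.01, 0], [0, -0.035, 0], [0, -0.06, 0], [-0.03, -0.06, 0.003], [-0.06, -0.06, 0.006], [-0.09, -0.06, 0.009], [-0.12, -0.06, 0.012], [-0.15, -0.06, 0.015], [-0.18, -0.06, 0.018], [-0.205, -0.06, 0.02], [-0.205, -0.04, 0.02], [-0.205, -0.02, 0.02], [-0.205, -0.005, 0.02], [-0.205, -0.005, 0.02], [-0.205, -0.005, 0.02], [-0.205, -0.005, 0.02]], turn=[[0, 0, 0], [0, 0, 0], [0, 0, 0], [0, 0, 0], [0, 0, 0], [0, 0, 0], [0, 0, 0], [0, 0, 0], [0, 0, 0], [0, 0, 0], [0, 0, 0], [0, 0, 0], [0, 0, 0], [0, 0, 0], [0, 0, 0], [0, 0, 0]])

```text
time: 10.18
position: [0.5573, 0.0118, 0.1142]
eef_rot: [[0.245, 0.001, -0.97], [0.97, -0.0, 0.245], [0.0, -1.0, -0.001]]
ft_force: [0.0, -0.7, 0.8]
finger_gap: 0.0001
```

Run:
```python
from h import *
a=grab_frame("side");b=grab_frame("top");s=sense();print(s['position'],s['ft_force'],s['time'])
c=lambda im,u,v:cv2.resize(np.clip(im[v:v+50,u:u+50]*1.6,0,255).astype('uint8'),None,fx=8,fy=8,interpolation=cv2.INTER_CUBIC)
cv2.imwrite("pics/b1.png",np.hstack([c(a,280,175),c(a,190,230)]))
cv2.imwrite("pics/b1t.png",b)
```

```text
[0.55799238 0.01182424 0.11498011] [ 0.26987945 -0.18178077  0.39465291] 10.2833
```

View pics/b1.png

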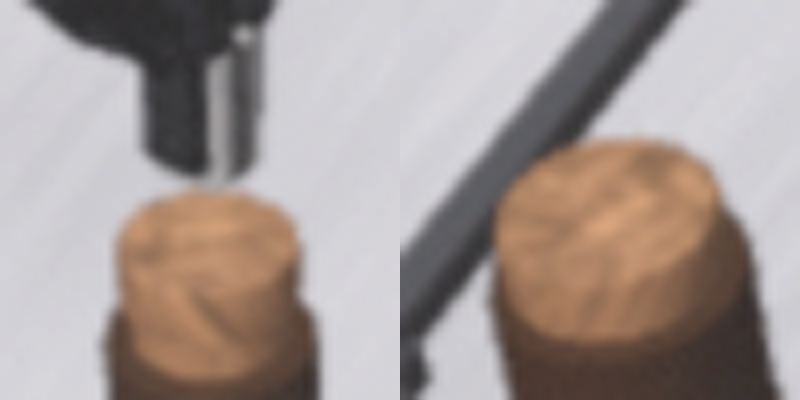

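View pics/b1t.png

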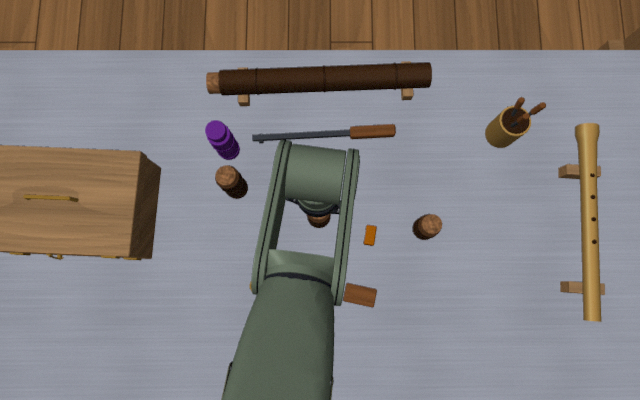

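The tall cap now sits on its rim (right crop, about (216,250)). The fingertips hang over the middle cap (left crop, about (306,200)). Descending.

send_rows(translation=[[0, 0.003, 0], [0, 0.006, 0], [0, 0.009, 0], [0, 0.012, 0], [0, 0.014, 0], [0, 0.015, 0], [0, 0.016, 0], [0, 0.017, 0], [0, 0.018, 0], [0, 0.019, 0], [0, 0.02, 0], [0, 0.02, 0]], turn=[[0, 0, 0], [0, 0, 0], [0, 0, 0], [0, 0, 0], [0, 0, 0], [0, 0, 0], [0, 0, 0], [0, 0, 0], [0, 0, 0], [0, 0, 0], [0, 0, 0], [0, 0, 0]])

```text
time: 11.28
position: [0.5571, 0.0117, 0.0938]
eef_rot: [[0.245, 0.0, -0.969], [0.969, -0.0, 0.245], [0.0, -1.0, -0.0]]
ft_force: [-0.5, 0.6, 2.3]
finger_gap: -0.0001
```

```bash
python3 look.py b2 280 180 300 185
```

```text
[0.55705052 0.01172429 0.09386721] [-0.64416266 -0.24727788  2.09387865] 11.3833
```

View pics/b2.png

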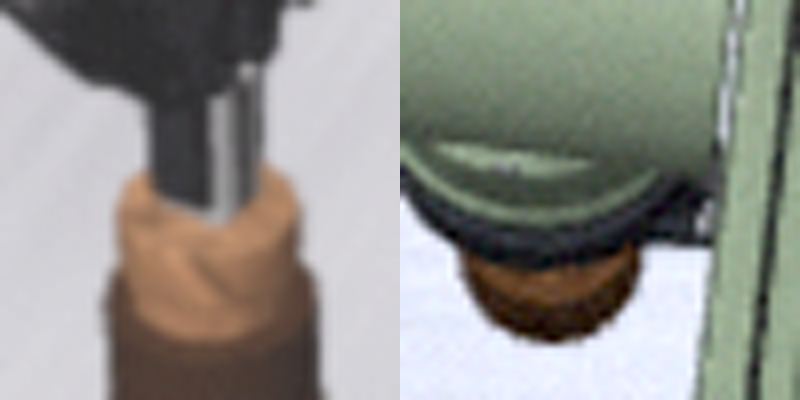

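In contact at 2.3 N, near the centre of the middle cap. Pushing to the expected home at TCP z ≈ 0.083.

send_rows(translation=[[0, 0.001, 0], [0, 0.002, 0], [0, 0.003, 0], [0, 0.004, 0], [0, 0.005, 0], [0, 0.006, 0], [0, 0.007, 0], [0, 0.008, 0], [0, 0.009, 0], [0, 0.01, 0], [0, 0.01, 0]], turn=[[0, 0, 0], [0, 0, 0], [0, 0, 0], [0, 0, 0], [0, 0, 0], [0, 0, 0], [0, 0, 0], [0, 0, 0], [0, 0, 0], [0, 0, 0], [0, 0, 0]])

```text
time: 12.3
position: [0.557, 0.0118, 0.0834]
eef_rot: [[0.245, 0.0, -0.969], [0.969, -0.0, 0.245], [0.0, -1.0, -0.0]]
ft_force: [0.3, -0.5, 2.2]
finger_gap: -0.0002
```

send_rows(translation=[[0, 0.001, 0], [0, 0.001, 0]], turn=[[0, 0, 0], [0, 0, 0]])

```text
time: 12.47
position: [0.5571, 0.0118, 0.0828]
eef_rot: [[0.245, 0.0, -0.969], [0.969, -0.0, 0.245], [0.0, -1.0, -0.0]]
ft_force: [-0.0, -0.1, 5.1]
finger_gap: -0.0002
```

send_rows(translation=[[0, 0.001, 0], [0, 0.001, 0], [0, 0.001, 0]], turn=[[0, 0, 0], [0, 0, 0], [0, 0, 0]])

```text
time: 12.72
position: [0.5572, 0.0117, 0.0823]
eef_rot: [[0.245, 0.001, -0.969], [0.969, -0.0, 0.245], [0.0, -1.0, -0.001]]
ft_force: [-1.3, 0.7, 5.8]
finger_gap: -0.0004
```

send_rows(translation=[[0, 0.001, 0], [0, 0.001, 0], [0, 0.001, 0]], turn=[[0, 0, 0], [0, 0, 0], [0, 0, 0]])

```text
time: 12.97
position: [0.5574, 0.0117, 0.0818]
eef_rot: [[0.245, 0.001, -0.969], [0.969, -0.0, 0.245], [0.0, -1.0, -0.001]]
ft_force: [-1.7, -0.7, 8.4]
finger_gap: 0.0006
```

Middle cap is home (8.4 N). Moving to the short tube.

send_rows(translation=[[0, -0.01, 0], [0, -0.035, 0], [0, -0.06, 0], [-0.03, -0.06, -0.004], [-0.06, -0.06, -0.008], [-0.09, -0.06, -0.012], [-0.12, -0.06, -0.016], [-0.15, -0.06, -0.02], [-0.18, -0.06, -0.024], [-0.21, -0.06, -0.028], [-0.244, -0.06, -0.033], [-0.244, -0.04, -0.033], [-0.244, -0.02, -0.033], [-0.244, -0.005, -0.033], [-0.244, -0.005, -0.033], [-0.244, -0.005, -0.033], [-0.244, -0.005, -0.033]], turn=[[0, 0, 0], [0, 0, 0], [0, 0, 0], [0, 0, 0], [0, 0, 0], [0, 0, 0], [0, 0, 0], [0, 0, 0], [0, 0, 0], [0, 0, 0], [0, 0, 0], [0, 0, 0], [0, 0, 0], [0, 0, 0], [0, 0, 0], [0, 0, 0], [0, 0, 0]])

```text
time: 14.38
position: [0.5296, -0.233, 0.0863]
eef_rot: [[0.245, 0.001, -0.97], [0.97, -0.001, 0.245], [-0.0, -1.0, -0.001]]
ft_force: [0.7, -0.1, 0.8]
finger_gap: -0.0
```

Run:
```python
from h import *
a=grab_frame("side");s=sense();print(s['position'],s['ft_force'],s['time'])
c=lambda im,u,v:cv2.resize(np.clip(im[v:v+50,u:u+50]*1.6,0,255).astype('uint8'),None,fx=8,fy=8,interpolation=cv2.INTER_CUBIC)
cv2.imwrite("pics/c1.png",np.hstack([c(a,330,135),c(a,280,190)]))
```

```text
[ 0.53002202 -0.23324863  0.08691881] [-0.49735671 -0.53822368 -0.79674321] 14.4333
```

View pics/c1.png

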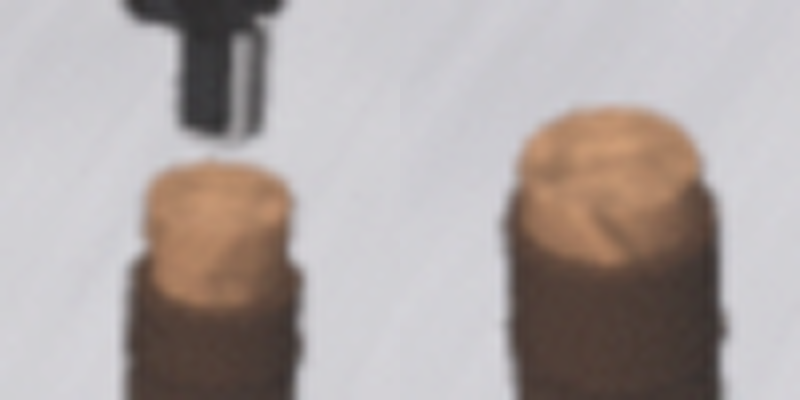

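Middle cap is seated. The tips are centred over the short cap (side ≈ (357,155)). Contact should come at TCP z ≈ 0.067.

send_rows(translation=[[0, 0.003, 0], [0, 0.006, 0], [0, 0.009, 0], [0, 0.012, 0], [0, 0.014, 0], [0, 0.015, 0], [0, 0.016, 0], [0, 0.017, 0], [0, 0.018, 0], [0, 0.019, 0], [0, 0.02, 0], [0, 0.02, 0]], turn=[[0, 0, 0], [0, 0, 0], [0, 0, 0], [0, 0, 0], [0, 0, 0], [0, 0, 0], [0, 0, 0], [0, 0, 0], [0, 0, 0], [0, 0, 0], [0, 0, 0], [0, 0, 0]])

```text
time: 15.43
position: [0.5292, -0.233, 0.0658]
eef_rot: [[0.245, 0.0, -0.969], [0.969, -0.0, 0.245], [-0.0, -1.0, -0.0]]
ft_force: [-1.1, 0.1, 0.6]
finger_gap: 0.0003
```

```bash
python3 look.py c2 330 140 405 200
```

```text
[ 0.52915663 -0.23294629  0.0658576 ] [-0.69363964  0.49699378  1.66045013] 15.5333
```

View pics/c2.png

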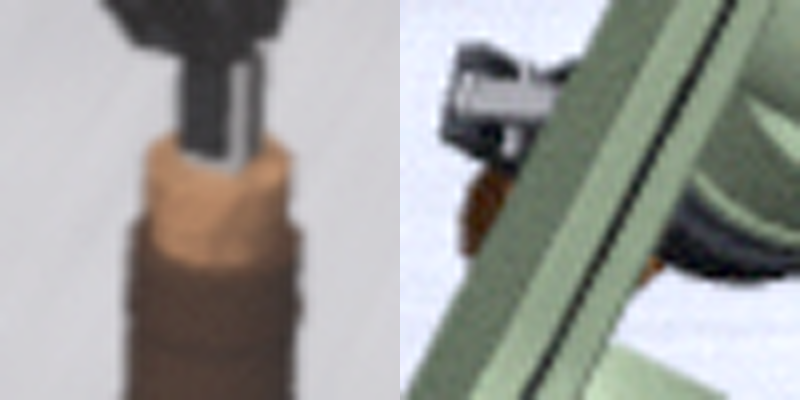

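send_rows(translation=[[0, 0.001, 0], [0, 0.002, 0], [0, 0.003, 0], [0, 0.004, 0], [0, 0.005, 0], [0, 0.006, 0], [0, 0.007, 0], [0, 0.008, 0], [0, 0.009, 0], [0, 0.01, 0], [0, 0.01, 0]], turn=[[0, 0, 0], [0, 0, 0], [0, 0, 0], [0, 0, 0], [0, 0, 0], [0, 0, 0], [0, 0, 0], [0, 0, 0], [0, 0, 0], [0, 0, 0], [0, 0, 0]])

```text
time: 16.45
position: [0.5291, -0.2329, 0.0554]
eef_rot: [[0.245, 0.0, -0.969], [0.969, -0.0, 0.245], [-0.0, -1.0, -0.0]]
ft_force: [-0.6, -0.1, 1.9]
finger_gap: -0.0001
```

send_rows(translation=[[0, 0.001, 0], [0, 0.002, 0], [0, 0.002, 0]], turn=[[0, 0, 0], [0, 0, 0], [0, 0, 0]])

```text
time: 16.7
position: [0.5293, -0.233, 0.0542]
eef_rot: [[0.245, 0.0, -0.969], [0.969, -0.0, 0.245], [-0.0, -1.0, -0.0]]
ft_force: [-1.8, 0.2, 7.3]
finger_gap: 0.0001
```

Home (7.3 N at the expected depth). Lifting off and checking.

send_rows(translation=[[0, 0, 0], [0, 0, 0], [0, -0.01, 0], [0, -0.04, 0], [0, -0.08, 0], [0, -0.12, 0], [0, -0.15, 0], [-0.03, -0.15, 0.02], [-0.06, -0.15, 0.05], [-0.07, -0.15, 0.08], [-0.07, -0.15, 0.11], [-0.07, -0.15, 0.11], [-0.07, -0.15, 0.11], [-0.07, -0.15, 0.11]], turn=[[0, 0, 0], [0, 0, 0], [0, 0, 0], [0, 0, 0], [0, 0, 0], [0, 0, 0], [0, 0, 0], [0, 0, 0], [0, 0, 0], [0, 0, 0], [0, 0, 0], [0, 0, 0], [0, 0, 0], [0, 0, 0]])

```text
time: 17.87
position: [0.4057, -0.274, 0.204]
eef_rot: [[0.245, 0.001, -0.969], [0.969, -0.001, 0.245], [-0.0, -1.0, -0.001]]
ft_force: [0.2, -0.2, 1.0]
finger_gap: -0.0002
```

Run:
```python
from h import *
a=grab_frame("side");b=grab_frame("top");s=sense();print(s['position'],s['ft_force'],s['time'])
k=lambda im,u,v:cv2.resize(np.clip(im[v:v+60,u:u+60]*1.6,0,255).astype('uint8'),None,fx=4,fy=4,interpolation=cv2.INTER_CUBIC)
cv2.imwrite("pics/d1.png",np.vstack([np.hstack([k(a,190,230),k(a,280,190),k(a,330,145)]),np.hstack([k(b,200,150),k(b,290,185),k(b,400,200)])]))
cv2.imwrite("pics/d2.png",b)
for n,im in(("side",a),("top",b)):
  o=cv2.imread(f"pics/{n}0.png")
  d=cv2.absdiff(im,o).max(2);cv2.imwrite(f"pics/d_{n}.png",np.clip(d*4,0,255))
```

```text
[ 0.40635696 -0.27406211  0.20400142] [-0.42074137  0.72042787 -0.27944001] 17.9667
```

View pics/d1.png

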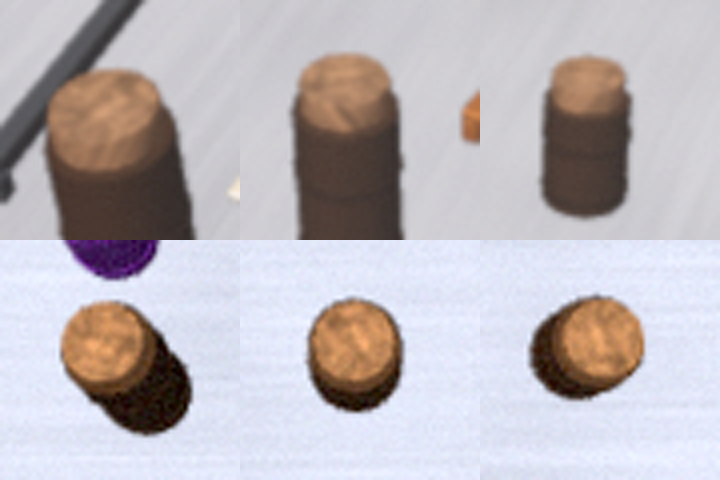

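View pics/d2.png

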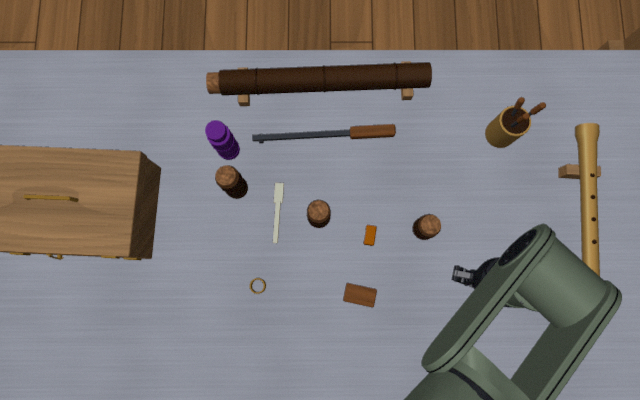

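```bash
python3 -c "
from cell import *
print(job_done())"
```

```text
the job is handed in; nothing more can be done
None
```

I tapped the three cork caps home with the closed fingertips in order: tall, middle, short. The job was handed in at about 18 s, and no verdict was reported.

| Cap | Rough travel | Force at the end of the push |
|---|---|---|
| Tall | 12–13 mm | 7.4 N |
| Middle | 11 mm | 8.4 N |
| Short | 11–12 mm | 7.3 N |

- **Seating:** each cap slid at about 2–2.5 N, then the force rose steeply near the expected home depth. The last pictures show all three cap heads on their rims.
- **Tubes and bystanders:** in the final pictures the tubes stand upright where they were. The bystanders and the purple look-alike have not visibly moved, and the arm is clear of everything.

**Disagreement:** the real fingertips sat about 30 mm behind the reported TCP, so the first contact came lower than expected. I found it by slow descent with force and picture checks, and used the corrected depths for the other two tubes. Also, my two-camera estimate of the middle cap's height was a few mm too low; force decided the depth there.

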